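Seat a round sensor in the programming fixture and start it

ROBOT

A 6-joint arm with a two-finger parallel gripper is mounted at the origin on the work surface. World frame = base frame: x ahead of the robot, y to its left, z up, the work surface at z = 0. Lengths are in mm, angles in rad, forces in N, time in s.
With the tool pointing down it reaches from about 275 to 750 mm from the base axis. Payload 10.2 kg.
Tool frame: the origin (TCP) lies midway between the tips of the shut fingers; the grasp point (between the pads) lies 19 mm behind it; z points along the fingers, y is the line along which they close (so a half turn about z gives the same grasp; the last joint's range is limited). The gripper opens to 85 mm and grips with 20 to 120 N. Pads are 22 mm wide; open, the fingers measure 114 mm over their backs; the gripper's body (76 mm by 85 mm) begins 54 mm behind the grasp point. The pads swing forward as they close: fully open they stand 13 mm farther back than shut.
Start: joints at [-1.373, 0.313, 1.498, -0, 1.331, -0.223], TCP at [214.446, -479.212, 231.294] pointing down, gripper open.
Joint ranges: [-2.94, 2.94], [-0.97, 2.17], [0.19, 2.56], [-1.23, 4.37], [0.02, 3.11], [-2.88, 2.88]. Speed limits (rad/s): [2.39, 2.39, 3.01, 3.14, 3.14, 3.14].

INTERFACE

Orientations are given as a unit quaternion [w, x, y, z].
In Python, from rig import ctrl gives the robot as it stands.
- The arm moves only by the tool send_rows, never from a script. Its argument "targets" is a list of rows, each an object with "offset": the shift along the world's x, y, z in cm, a list of three; "spin": the turn about the world's z in rad. A call has 1 to 8 rows; each row is the pose to reach, as a shift and turn from the pose commanded when the call began; what a row does not reach only later rows make up. A row lasts 1/12 s, in which the tool goes at most 41.7 mm and 7.16 degrees, less where a joint would pass 70% of its speed; a pose out of reach is approached as far as the arm can. A call with a gripper value outside its range is refused whole. "grip" is the opening, from 0 (shut) to 1 (fully open), set as the call begins (left out, the last holds). The fingers move at their own pace and stop on an object; "squeeze" is the grip in N (left out, the last holds). Time passes only in rows, so rows that repeat a pose let the fingers close. It gives the time, the measured TCP pose, the force, the opening and the grip force at its end, in the units of the state.
- ctrl.sense(): the state, without advancing time (a new reading comes with each control period).
- ctrl.capture(name): name is "scene" or "top"; returns (picture, depth): 480x640x3 uint8, red, green, blue; 480x640 float32, mm along the optical axis (not along the pixel's ray), 0 where there is no reading.
- ctrl.calibration(name): a dict with "fx", "fy", "cx", "cy" (pixels), "view" (4x4, takes a point from world to camera coordinates). Camera axes: x right, y down, z forward; pixel columns grow to the right and rows downward; lengths in mm; the calibration is good to about 2 mm. A picture is of the moment at which its call begins. calibration takes no time and is no camera call.
- ctrl.finish_job(): hands the job in; it is judged then, once.
Trained networks look in the newest picture that a camera, given by its name, has taken for a name from the list of things; names that differ only in an ending like _2 or _b are one class to them, and where a whole thing is asked for, a point or a joint stands for the part that bears it (a point fixed in the world has none). Each returns a list of dicts, best first, with "conf" (0 to 1); they miss things now and then, are a little off and sometimes report something else, mostly with a low value. They report only what shows in the picture. A call takes as long as a camera call. They do not tell look-alikes from the thing itself.
- ctrl.search_frame(camera, query): "box" ([left, top, right, bottom] in pixels, round what is visible of it).
- ctrl.place_of(camera, query): "uv" ([column, row] in pixels: a listed point, or the origin of a listed thing).
The state is a dict: "time_s": time; "joints": joint angles; "dq": joint speeds; "tau": joint torques, N m; "eef_pos": TCP position; "ee_rot": TCP orientation; "force": force on the tool from outside, world axes, zero at the start; "wrist_torque": the same for the moment, N m; "grip_width": opening from 0.0 (shut) to 1.0 (fully open); "grip_force": force on a finger pad.
Only numpy, scipy, OpenCV 4.12 (cv2) and the standard library are available. Lean on these libraries where they do the work, as an engineer would, in place of code of your own. Each camera call takes 0.05 s, during which the arm holds its last target. There are 200 camera calls.

TASK

Nudge the round white sensor lying on the fixture's deck across the rim of the round pocket until it drops in and lies flat on the pocket floor, then push the start button on the separate grey box all the way down and let it come back up. Only push with the fingers: do not pick the sensor up, do not press start while the pocket is empty, and leave everything else on the bench where it is.

Things in the scene. Friction and masses are not known exactly. Their poses are not given: they have to be found in the camera images.
- puck: the round sensor to be programmed: a plain white plastic disc, 44 mm across, 12 mm thick, 24 to 42 g, rounded edges, the only round one on the fixture's deck. Origin at the centre of its underside, z up. It starts flat on the deck, 60 to 95 mm from the pocket centre, on the open side of the fence, and slides easily (friction coefficient 0.5 to 0.7).
- fixture: programming fixture, fixed: black box with a dark grey metal deck plate 200 (its x) x 170 (its y) x 6 mm on top. Origin at the centre of its underside on the bench, x from its front (robot side) to its back, z up. The deck is 40 mm above the bench and flat but for the pocket and the fence behind it. Yaw within 25 degrees.
- nest (a point): centre of the pocket floor, 30 mm behind the middle of the deck; axes as the fixture's, z up. The pocket is round, 46.5 mm across, 6 mm deep below the deck (floor 34 mm above the bench), sharp-rimmed. A seated sensor has its origin here and its top 6 mm above the deck, level with the fence.
- fence (a point): middle of the top of the bare aluminium fence round the far side of the pocket: 7 mm thick, 6 mm above the deck, inner face in line with the pocket wall, spanning 70 degrees to either side of the fixture's +x as seen from the pocket centre; the -x side is open. A sensor pushed up to the fence lies over the pocket and drops in.
- button_box: separate start box, fixed: grey, 70 x 70 mm, 46 mm high, beside the fixture on either its left or its right. Origin at the centre of its underside. One push button in a steel bezel (44 mm across, 12 mm high) at the middle of its top.
- start_top (a point): centre of the top of the black round push-button cap (28 mm across): 68 mm above the bench when up, 10 mm above its bezel. It is pressed straight down.
- start (a joint): travel of the start button: 0 up, 0.006 m fully down; spring loaded, 1.5 N to begin and 5 N fully down, springs back when let go.
- square_unit: bystander, loose on the deck near the back right corner: white plastic unit 36 x 36 x 11 mm, square, 30 g. Origin at the centre of its underside.
- solder_reel: bystander, loose, standing on the bench at the other side of the fixture from the start box: reel of solder wire, 62 mm across, 48 mm high, 0.3 kg, white flanges. Origin at the centre of its underside.
- done_a: bystander: finished round sensor like the puck, in the nearer half of the black tray (170 x 120 x 22 mm) on the right of the bench. Origin at the centre of its underside.
- done_b: bystander: another finished round sensor, in the farther half of that tray.
- screwdriver: bystander, loose: screwdriver 160 mm long lying on the bench on the right.
- controller: bystander, loose: white microcontroller board 101 x 53 mm with black headers, 16 mm high, lying on the black enclosure lid on the left.
- perfboard: bystander, loose: copper-brown perforated board 90 x 70 mm on white feet, with wire ends up to 27 mm high, near the left front of the bench.
- dongle: bystander, loose on the deck near the back left corner: small black radio dongle with a steel plug, 42 x 18 x 9 mm, 15 g. Origin under its middle.
Not all that is in view belongs to the job. What is shaped like the button_box but red is not meant.

How it is judged (in metres and radians):
On the way, in this order (a step that is already met when the one before it is completed fails the run):
1. the round sensor has dropped into the pocket and lies flat on its floor (horizontal distance between puck and nest below 0.003 m and z of puck in the frame of nest below 0.002 m and angle between puck's own z axis and vertical below 0.06 rad), for 0.3 s.
2. the start button is pushed down with the sensor seated (value of joint start above 0.0045 m and horizontal distance between puck and nest below 0.003 m and z of puck in the frame of nest below 0.002 m), for 0.05 s.
At the end, for the whole second after the job is handed in: the round sensor rests in the pocket, centred within 3 mm, its underside within 2 mm of the pocket floor and level within 3.5 degrees, at rest; the start button is back up (within 2 mm) (all of step 1 and linear speed of puck below 0.02 m/s and value of joint start below 0.002 m); the robot touches nothing.
It fails at once if the round sensor is lifted more than 5 mm off the deck (z of puck in the frame of nest above 0.011 m).
It fails at once if the start button is pushed before the sensor is seated (value of joint start above 0.003 m and (z of puck in the frame of nest above 0.003 m or horizontal distance between puck and nest above 0.004 m)).
It fails at once if a bystander is shifted more than 25 mm (distance of any of square_unit, solder_reel, done_a, done_b, screwdriver, controller, perfboard, dongle from where it was at the start of the episode above 0.025 m).
It also fails if it takes over 48 s, if anything falls off the work surface, if the arm or the gripper's body presses on something with over 40 N, if the wrist force passes 120 N, or if a joint passes its speed limit or range.

## Working session

There is one attempt and no reset: what is moved stays moved. The work goes in short steps, Python scripts to look and compute and a tool call to move; the robot and the scene stay as the last step left them, time stands still between calls to the robot, and variables do not carry over. Pictures are saved under pics/ and viewed, at most 10 in all, crops included, and the job is handed in when it is done.

Besides the shell and the picture viewer there is one more tool, called as name([rows], argument=value, ...), one row to a line, values as JSON. send_rows: Moves the arm, as the interface text tells. Its arguments: {"type":"object","properties":{"targets":{"type":"array"},"grip":{"type":"number"},"squeeze":{"type":"number"}},"required":["targets"]}

```bash
mkdir -p pics
cat > h.py <<'E'
import numpy as np, cv2
from rig import ctrl
def px2w(cam,u,v,z=None,d=None):
    c=ctrl.calibration(cam); V=np.array(c["view"]); Vi=np.linalg.inv(V)
    r=np.array([(u-c["cx"])/c["fx"],(v-c["cy"])/c["fy"],1.0])
    if d is not None: return (Vi@np.r_[r*d,1])[:3]
    o=Vi[:3,3]; w=Vi[:3,:3]@r
    return o+w*(z-o[2])/w[2]
def w2px(cam,p):
    c=ctrl.calibration(cam); q=np.array(c["view"])@np.r_[p,1]
    return q[0]/q[2]*c["fx"]+c["cx"], q[1]/q[2]*c["fy"]+c["cy"]
E
python3 - <<'E'
from h import *
for cam in("top","scene"):
    p,d=ctrl.capture(cam); cv2.imwrite(f"pics/{cam}0.png",p[:,:,::-1]); np.save(f"{cam}0.npy",d)
    print(cam, np.linalg.inv(np.array(ctrl.calibration(cam)["view"]))[:3,3])
    for q,z in(("puck",40),("nest",34),("fence",46),("start_top",68),("button_box",0),("square_unit",40),("dongle",40),("fixture",0)):
        for r in ctrl.place_of(cam,q)[:3]: print(q,np.round(r["uv"]),round(r["conf"],2),np.round(px2w(cam,*r["uv"],z=z)))
print(ctrl.sense())
E
```

```text
top [ 285.6785847    -6.84064694 1530.05184173]
puck [334. 232.] 0.49 [492. -20.  40.]
nest [346. 207.] 0.78 [558. -50.  34.]
fence [348. 196.] 0.78 [582. -55.  46.]
start_top [373. 198.] 0.74 [ 573. -118.   68.]
start_top [429. 166.] 0.43 [ 653. -259.   68.]
start_top [440. 219.] 0.42 [ 520. -280.   68.]
button_box [425. 169.] 0.81 [ 663. -260.    0.]
button_box [434. 223.] 0.71 [ 520. -277.    0.]
button_box [426. 272.] 0.71 [ 395. -255.    0.]
square_unit [369. 199.] 0.67 [ 575. -110.   40.]
dongle [328. 188.] 0.52 [604.  -6.  40.]
fixture [340. 221.] 0.57 [527. -37.   0.]
scene [1134.93736344 -360.51962009  811.65431915]
puck [314. 245.] 0.82 [487. -27.  40.]
puck [323. 274.] 0.29 [573. -52.  40.]
nest [318. 272.] 0.96 [558. -56.  34.]
nest [135. 298.] 0.66 [ 423. -437.   34.]
fence [321. 272.] 0.72 [572. -56.  46.]
fence [317. 269.] 0.61 [560. -61.  46.]
fence [315. 244.] 0.47 [488. -25.  46.]
start_top [214. 290.] 0.67 [ 519. -284.   68.]
start_top [250. 334.] 0.66 [ 655. -261.   68.]
start_top [205. 247.] 0.52 [ 388. -260.   68.]
button_box [248. 353.] 0.88 [ 650. -272.    0.]
[... 223 characters left out ...]
  0.]
{'time_s': 0.9, 'joints': array([-1.37339961e+00,  3.12916570e-01,  1.49767397e+00,  2.64436750e-05,
        1.33101760e+00, -2.23391023e-01]), 'dq': array([-0.00084105,  0.0005375 , -0.000497  , -0.00021175,  0.00039987,
       -0.00054239]), 'tau': array([ 3.79394269e-04, -4.12156856e+01, -2.59893966e+01, -1.94091876e-04,
        4.58470786e-04, -9.52366292e-06]), 'eef_pos': array([ 214.45379115, -479.2165278 ,  231.29550242]), 'ee_rot': array([-7.57743793e-06,  9.77949389e-01,  2.08842030e-01,  1.29431192e-05]), 'force': array([-0.28617895, -0.26982217,  0.76034975]), 'wrist_torque': array([-0.01448517, -0.00723948,  0.00378567]), 'grip_force': 0.0, 'grip_width': 1.0015843272552682}
```

Run:
```python
import cv2
a=cv2.imread("pics/top0.png")[130:310,270:470]; b=cv2.imread("pics/scene0.png")[200:400,160:420]
cv2.imwrite("pics/a.png",cv2.resize(a,None,fx=3.3,fy=3.3,interpolation=2)); cv2.imwrite("pics/b.png",cv2.resize(b,None,fx=3,fy=3,interpolation=2))
```

```text
(no output)
```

View pics/a.png

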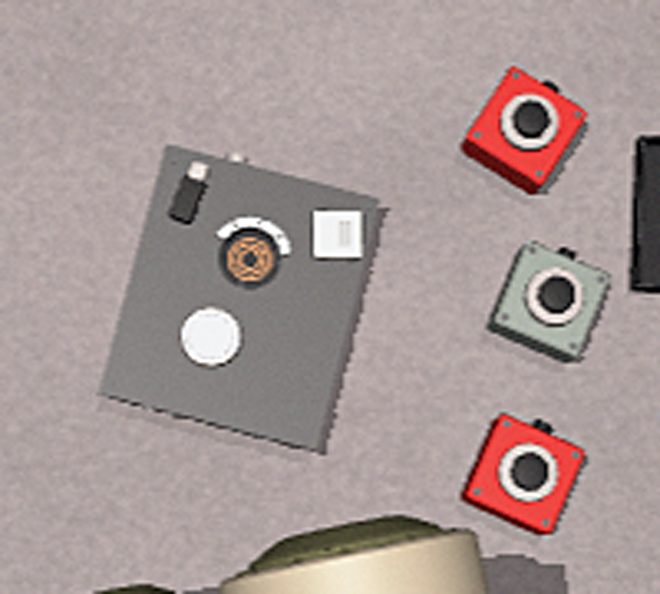

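View pics/b.png

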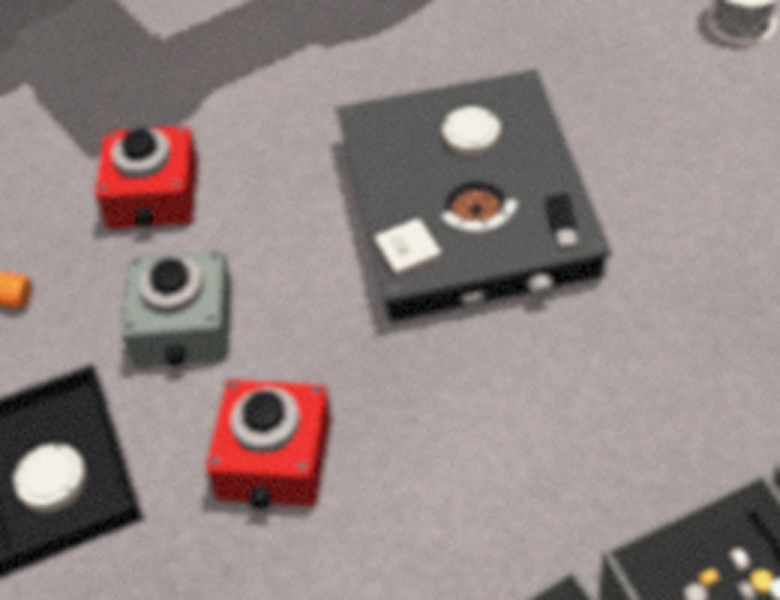

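The scene shows the grey start box in the middle of three (top picture, button at about px 438,220); the red ones are decoys. The puck is at (334,232), the pocket at (346,209), and the dongle and square unit are at the back of the deck. Next I'll measure them.

Run:
```python
from h import *
def blob(img,mask,seed):
    n,l,s,c=cv2.connectedComponentsWithStats(mask.astype(np.uint8),connectivity=4); k=l[int(seed[1]),int(seed[0])]
    return k,s[k],c[k],(l==k)
for cam,ps,bs in(("top",(334,232),(438,219)),("scene",(316,243),(216,290))):
    p=cv2.imread(f"pics/{cam}0.png").astype(int); g=p.sum(2)/3; d=np.load(f"{cam}0.npy")
    k,s,c,m=blob(g,g>185,ps); print(cam,"puck",s,c,px2w(cam,*c,z=52 if cam=="top" else 49).round(1), "z",px2w(cam,*c,d=d[int(ps[1]),int(ps[0])]).round(1))
    k,s,c,m=blob(g,g<75,bs); print("btn",s,c,px2w(cam,*c,z=68).round(1),"z",px2w(cam,*c,d=d[int(bs[1]),int(bs[0])]).round(1))
    hole=(p[:,:,2]-p[:,:,0]>35); hole[:, :300]=0; hole[:,365:]=0; hole[:190]=0; hole[290:]=0
    ys,xs=np.nonzero(hole); print("floor",len(xs),xs.mean(),ys.mean(),px2w(cam,xs.mean(),ys.mean(),z=34).round(1))
# deck by depth: points at z 36..44
d=np.load("top0.npy"); v,u=np.mgrid[0:480,0:640]; c=ctrl.calibration("top"); Vi=np.linalg.inv(np.array(c["view"]))
P=np.stack([(u-c["cx"])/c["fx"]*d,(v-c["cy"])/c["fy"]*d,d,np.ones_like(d)],-1)@Vi.T
m=(abs(P[...,2]-42)<14)&(P[...,0]>400)&(P[...,0]<680)&(abs(P[...,1]+45)<160)
m=cv2.morphologyEx(m.astype(np.uint8),cv2.MORPH_OPEN,np.ones((5,5)))
n,l,s,cc=cv2.connectedComponentsWithStats(m); k=1+np.argmax(s[1:,4]); q=P[l==k][:,:2].astype(np.float32)
print("rect",cv2.minAreaRect(q), "n",len(q))
```

```text
top puck [325 223  18  18 235] [333.36595745 231.43829787] [492.3 -18.9  52. ] z [491.9 -18.8  54.9]
btn [433 214  11  11  87] [438.40229885 218.77011494] [ 520.  -277.7   68. ] z [ 520.5 -278.2   64.9]
floor 125 345.408 208.08 [554.2 -49.9  34. ]
scene puck [308 236  18  13 185] [316.54054054 242.12432432] [488.  -21.3  49. ] z [495.3 -25.1  57.6]
btn [211 287  11  11  99] [215.87878788 291.7979798 ] [ 524.6 -282.2   68. ] z [ 524.1 -282.2   67.3]
floor 131 318.2748091603053 268.2442748091603 [549.7 -51.2  34. ]
rect ((526.4277954101562, -41.075401306152344), (170.35455322265625, 203.35243225097656), 74.93806457519531) n 4983
```

send_rows([
  {"offset": [24,47.8,0],"spin": -0.866},
  {"offset": [24,47.8,0],"spin": -0.866},
  {"offset": [24,47.8,0],"spin": -0.866},
  {"offset": [24,47.8,0],"spin": -0.866},
  {"offset": [24,47.8,0],"spin": -0.866},
  {"offset": [24,47.8,0],"spin": -0.866},
  {"offset": [24,47.8,0],"spin": -0.866},
  {"offset": [24,47.8,0],"spin": -0.866},
], grip=0.3)

```text
time_s: 1.57
eef_pos: [355.0, -200.3, 231.6]
ee_rot: [0.0, 0.975, -0.224, 0.0]
force: [1.1, -0.6, 0.2]
grip_width: 0.3
grip_force: 0.0
```

send_rows([
  {"offset": [9.9,19.9,0],"spin": 0},
  {"offset": [9.9,19.9,0],"spin": 0},
  {"offset": [9.9,19.9,0],"spin": 0},
  {"offset": [9.9,19.9,0],"spin": 0},
  {"offset": [9.9,19.9,0],"spin": 0},
  {"offset": [9.9,19.9,-12],"spin": 0},
  {"offset": [9.9,19.9,-12],"spin": 0},
  {"offset": [9.9,19.9,-12],"spin": 0},
])

```text
time_s: 2.23
eef_pos: [453.6, -1.3, 109.7]
ee_rot: [0.0, 0.976, -0.22, 0.0]
force: [0.8, -1.0, -0.5]
grip_width: 0.3
grip_force: 0.0
```

send_rows([
  {"offset": [0,0,0],"spin": 0},
  {"offset": [0,0,0],"spin": 0},
])

```text
time_s: 2.4
eef_pos: [453.3, -2.4, 111.3]
ee_rot: [-0.0, 0.975, -0.221, -0.001]
force: [-0.4, -0.0, 1.0]
grip_width: 0.299
grip_force: 0.0
```

send_rows([
  {"offset": [0,0,-4],"spin": 0},
  {"offset": [0,0,-5.6],"spin": 0},
  {"offset": [0,0,-5.6],"spin": 0},
  {"offset": [0,0,-5.6],"spin": 0},
])

```text
time_s: 2.73
eef_pos: [455.0, -3.1, 57.5]
ee_rot: [0.0, 0.975, -0.221, 0.001]
force: [0.3, 0.0, 0.2]
grip_width: 0.299
grip_force: 0.0
```

Run:
```python
from h import *
p,d=ctrl.capture("scene"); cv2.imwrite("pics/s1.png",cv2.resize(p[170:320,240:400,::-1],None,fx=4,fy=4,interpolation=2)); print(ctrl.sense()["eef_pos"], w2px("scene",[453.5,-2,55]))
```

```text
[455.2738352   -3.13106718  57.86944507] (np.float64(316.57221240496426), np.float64(228.6139379210983))
```

View pics/s1.png

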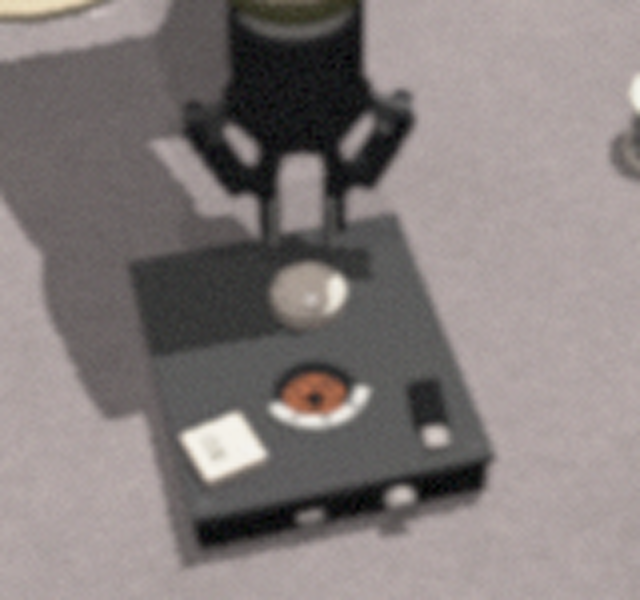

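The fingers straddle the puck's centreline, just behind it (tips at about crop 270–335, 235; puck at 308,295). Now I'll lower to deck level.

send_rows([
  {"offset": [0,0,-0.6],"spin": 0},
  {"offset": [0,0,-1.1],"spin": 0},
  {"offset": [0,0,-1.4],"spin": 0},
  {"offset": [0,0,-1.4],"spin": 0},
])

```text
time_s: 3.12
eef_pos: [453.5, -2.4, 41.1]
ee_rot: [-0.0, 0.975, -0.221, -0.0]
force: [-0.3, -0.0, 0.4]
grip_width: 0.295
grip_force: 0.0
```

send_rows([
  {"offset": [0.6,-0.29,0],"spin": 0},
  {"offset": [1.2,-0.57,0],"spin": 0},
  {"offset": [1.8,-0.86,0],"spin": 0},
  {"offset": [2.4,-1.14,0],"spin": 0},
  {"offset": [3.0,-1.43,0],"spin": 0},
  {"offset": [3.5,-1.67,0],"spin": 0},
  {"offset": [4.0,-1.9,0],"spin": 0},
  {"offset": [4.0,-1.9,0],"spin": 0},
])

```text
time_s: 3.78
eef_pos: [494.7, -22.0, 41.4]
ee_rot: [0.0, 0.975, -0.221, 0.0]
force: [-0.1, 0.3, -1.2]
grip_width: 0.302
grip_force: 0.0
```

Run:
```python
from h import *
p,d=ctrl.capture("scene"); cv2.imwrite("pics/s2.png",cv2.resize(p[190:310,260:380,::-1],None,fx=5,fy=5,interpolation=2)); print(ctrl.sense()["eef_pos"])
for r in ctrl.place_of("scene","puck")[:2]: print(r, px2w("scene",*r["uv"],z=40))
```

```text
[494.0544499  -21.6749208   41.29638751]
{'uv': [314.9, 257.5], 'conf': 0.74} [521.737406  -44.4851292  40.       ]
```

View pics/s2.png

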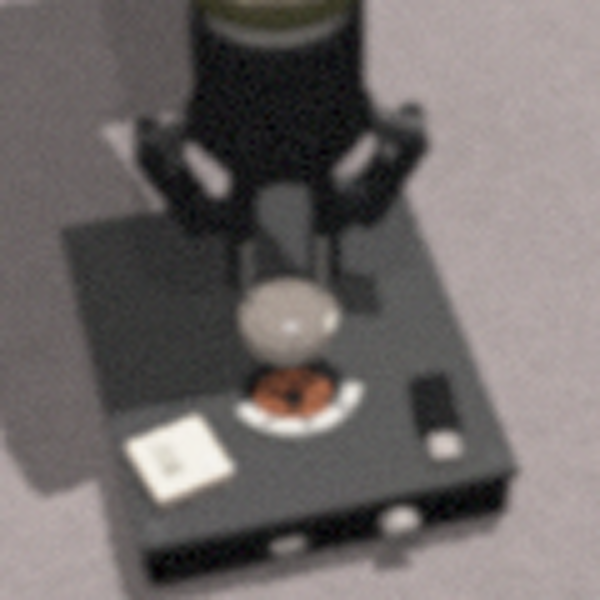

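The puck is cradled and heading for the pocket (puck at crop 288,320; pocket at 296,390). I'll carry on pushing.

send_rows([
  {"offset": [0.5,-0.24,0],"spin": 0},
  {"offset": [1.0,-0.48,0],"spin": 0},
  {"offset": [1.5,-0.72,0],"spin": 0},
  {"offset": [2.0,-0.95,0],"spin": 0},
  {"offset": [2.4,-1.15,0],"spin": 0},
  {"offset": [2.8,-1.34,0],"spin": 0},
  {"offset": [3.2,-1.53,0],"spin": 0},
  {"offset": [3.2,-1.53,0],"spin": 0},
])

```text
time_s: 4.55
eef_pos: [526.4, -37.1, 41.4]
ee_rot: [0.0, 0.975, -0.221, 0.0]
force: [-0.2, 0.4, -0.8]
grip_width: 0.299
grip_force: 0.0
```

Run:
```python
from h import *
p,d=ctrl.capture("scene"); cv2.imwrite("pics/s3.png",cv2.resize(p[190:310,260:380,::-1],None,fx=5,fy=5,interpolation=2)); print(ctrl.sense()["eef_pos"],ctrl.sense()["force"])
for r in ctrl.place_of("scene","puck")[:2]: print(r, px2w("scene",*r["uv"],z=34))
```

```text
[525.96012651 -36.91261889  41.30801337] [ 0.48010447 -0.26876742  0.43597821]
{'uv': [318.8, 265.2], 'conf': 0.51} [542.26258647 -45.67286263  34.        ]
{'uv': [436.1, 162.3], 'conf': 0.21} [368.50177051 440.69458159  34.        ]
```

View pics/s3.png

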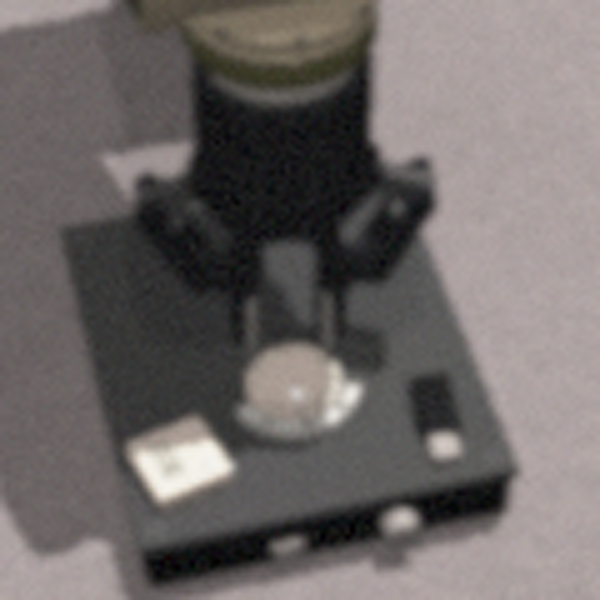

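The puck is over the pocket (crop 292,382) and almost at the fence, possibly still tilted. I'll push a few mm more.

send_rows([
  {"offset": [0.15,-0.07,0],"spin": 0},
  {"offset": [0.3,-0.14,0],"spin": 0},
  {"offset": [0.4,-0.19,0],"spin": 0},
  {"offset": [0.5,-0.24,0],"spin": 0},
  {"offset": [0.5,-0.24,0],"spin": 0},
  {"offset": [0.5,-0.24,0],"spin": 0},
])

```text
time_s: 5.15
eef_pos: [530.0, -38.8, 41.1]
ee_rot: [-0.0, 0.975, -0.221, -0.001]
force: [-4.0, 1.8, 0.9]
grip_width: 0.301
grip_force: 2.3
```

send_rows([
  {"offset": [-1,0.48,0],"spin": 0},
  {"offset": [-2.5,1.2,0.5],"spin": 0},
  {"offset": [-4,1.9,3],"spin": 0},
  {"offset": [-6,2.9,6],"spin": 0},
  {"offset": [-9,4.3,9],"spin": 0},
  {"offset": [-12,5,10],"spin": 0},
  {"offset": [-14,5,10],"spin": 0},
  {"offset": [-14,5,10],"spin": 0},
])

```text
time_s: 5.82
eef_pos: [388.5, 11.4, 142.2]
ee_rot: [0.0, 0.975, -0.22, 0.001]
force: [0.2, -0.2, 0.2]
grip_width: 0.301
grip_force: 0.0
```

Run:
```python
from h import *
print(ctrl.sense()["eef_pos"])
p,d=ctrl.capture("scene"); cv2.imwrite("pics/s4.png",cv2.resize(p[220:310,270:390,::-1],None,fx=6,fy=6,interpolation=2))
for r in ctrl.place_of("scene","puck")[:2]: print(r, px2w("scene",*r["uv"],z=34))
t,dt=ctrl.capture("top")
g=p.mean(2); m=(g>150).astype(np.uint8); 
u,v=w2px("scene",[555,-49.5,46]); print(u,v)
for cam,D in(("scene",d),("top",dt)):
  u,v=map(int,w2px(cam,[555,-49.5,46]))
  for du,dv in((0,0),(-5,0),(5,0),(0,-4),(0,4)): print(cam,px2w(cam,u+du,v+dv,d=float(np.median(D[v+dv-1:v+dv+2,u+du-1:u+du+2]))).round(1))
```

```text
[388.53887783  11.41663374 142.19200757]
{'uv': [317.3, 271.2], 'conf': 0.51} [556.26313711 -57.37447746  34.        ]
319.9711105040385 266.0714490297337
scene [554.9 -51.9  47.5]
scene [549.3 -61.7  47.6]
scene [560.1 -41.9  47. ]
scene [543.8 -45.8  46.8]
scene [565.5 -57.9  48. ]
top [557.4 -48.6  46.3]
top [557.5 -36.   46.1]
top [557.3 -61.1  46.1]
top [567.7 -48.7  45.6]
top [546.9 -48.4  47.5]
```

View pics/s4.png

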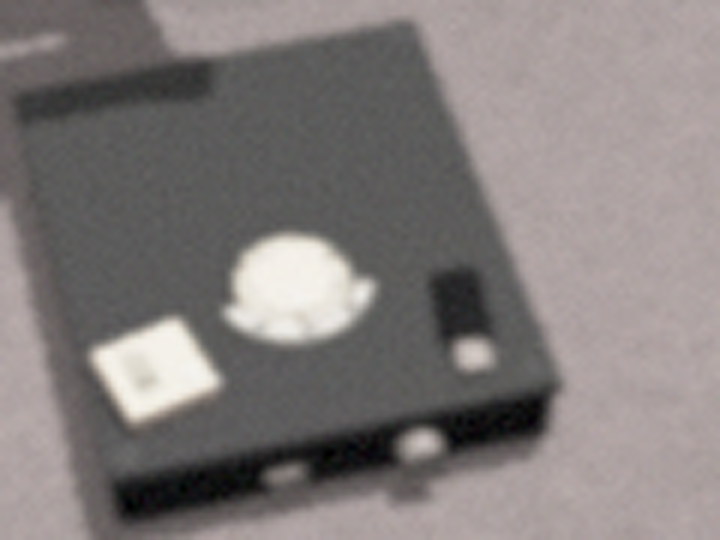

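The puck appears seated inside the fence (crop 292,282), with its top near z 46. I'll check the level with a plane fit against the deck.

Run:
```python
from h import *
def cloud(cam,D):
    v,u=np.mgrid[0:480,0:640]; c=ctrl.calibration(cam); Vi=np.linalg.inv(np.array(c["view"]))
    return (np.stack([(u-c["cx"])/c["fx"]*D,(v-c["cy"])/c["fy"]*D,D,np.ones_like(D)],-1)@Vi.T)[...,:3]
for cam in("scene","top"):
    D=np.median([ctrl.capture(cam)[1] for _ in range(5)],0); P=cloud(cam,D)
    r=np.hypot(P[...,0]-555,P[...,1]+49.5)
    def fit(m):
        q=P[m]; A=np.c_[q[:,0]-555,q[:,1]+49.5,np.ones(len(q))]; return np.linalg.lstsq(A,q[:,2],rcond=None)[0].round(3),len(q)
    print(cam,"puck",fit((r<17)&(P[...,2]>38)), "deck",fit((r>38)&(r<75)&(abs(P[...,2]-40)<5)&(P[...,0]<570)))
```

```text
scene puck (array([ 5.0000e-03, -9.0000e-03,  4.7018e+01]), 133) deck (array([ 1.0000e-03, -0.0000e+00,  4.0604e+01]), 973)
top puck (array([-1.0000e-02, -1.4000e-02,  4.6712e+01]), 144) deck (array([-2.0000e-03, -0.0000e+00,  4.0232e+01]), 1133)
```

Level and 6.4 mm above the deck, so it's seated. On to the button at about (521,-280).

send_rows([
  {"offset": [13.2,-29.1,0],"spin": 0},
  {"offset": [13.2,-29.1,0],"spin": 0},
  {"offset": [13.2,-29.1,0],"spin": 0},
  {"offset": [13.2,-29.1,0],"spin": 0},
  {"offset": [13.2,-29.1,0],"spin": 0},
  {"offset": [13.2,-29.1,0],"spin": 0},
  {"offset": [13.2,-29.1,0],"spin": 0},
  {"offset": [13.2,-29.1,0],"spin": 0},
], grip=0)

```text
time_s: 7.13
eef_pos: [523.4, -283.5, 140.9]
ee_rot: [0.0, 0.975, -0.222, 0.0]
force: [0.3, 1.0, 0.8]
grip_width: 0.001
grip_force: 0.0
```

send_rows([
  {"offset": [0,0,0],"spin": 0},
  {"offset": [0,0,-3],"spin": 0},
  {"offset": [0,0,-6],"spin": 0},
  {"offset": [0,0,-6],"spin": 0},
  {"offset": [0,0,-6],"spin": 0},
])

```text
time_s: 7.55
eef_pos: [522.2, -279.5, 80.8]
ee_rot: [-0.001, 0.975, -0.221, -0.001]
force: [-0.4, 0.7, 0.9]
grip_width: -0.001
grip_force: 0.0
```

Run:
```python
from h import *
s=ctrl.sense(); print(s["eef_pos"],s["grip_width"])
p,d=ctrl.capture("scene"); cv2.imwrite("pics/s5.png",cv2.resize(p[230:350,150:290,::-1],None,fx=5,fy=5,interpolation=2))
print(w2px("scene",s["eef_pos"]))
```

```text
[ 522.20721227 -279.45954071   80.82091058] -0.0007703121870016013
(np.float64(215.62535282336233), np.float64(286.69937021982923))
```

View pics/s5.png

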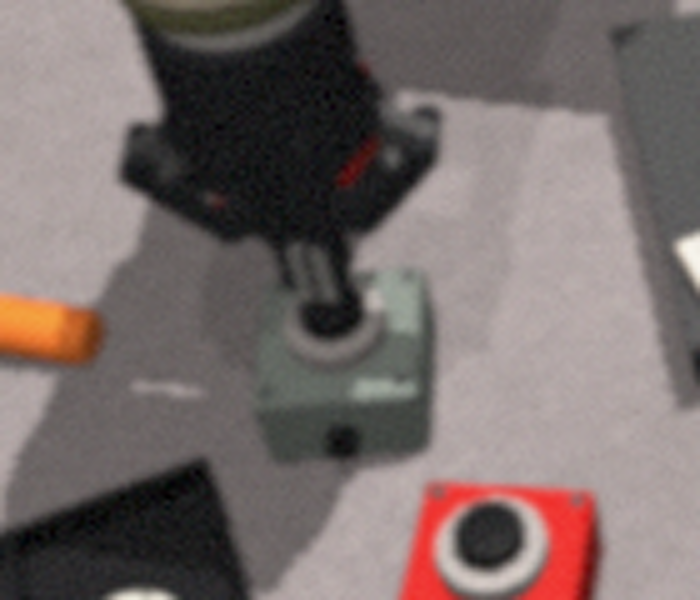

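The shut fingers are right above the grey box's cap (crop 325,315). Pressing now.

send_rows([
  {"offset": [0,0,-0.9],"spin": 0},
  {"offset": [0,0,-1.3],"spin": 0},
  {"offset": [0,0,-1.6],"spin": 0},
  {"offset": [0,0,-1.8],"spin": 0},
  {"offset": [0,0,-1.9],"spin": 0},
  {"offset": [0,0,-1.9],"spin": 0},
  {"offset": [0,0,-1.9],"spin": 0},
])

```text
time_s: 8.18
eef_pos: [523.0, -280.3, 62.9]
ee_rot: [0.0, 0.975, -0.221, 0.0]
force: [1.1, 1.4, 4.3]
grip_width: -0.001
grip_force: 2.2
```

send_rows([
  {"offset": [0,0,-0.1],"spin": 0},
  {"offset": [0,0,-0.2],"spin": 0},
  {"offset": [0,0,-0.2],"spin": 0},
  {"offset": [0,0,-0.2],"spin": 0},
])

```text
time_s: 8.52
eef_pos: [523.0, -280.3, 61.9]
ee_rot: [0.0, 0.975, -0.221, 0.001]
force: [-2.9, 4.0, 15.9]
grip_width: -0.002
grip_force: 7.3
```

Fully down: 16 N, which is the end stop. Releasing.

send_rows([
  {"offset": [0,0,0.5],"spin": 0},
  {"offset": [0,0,1.5],"spin": 0},
  {"offset": [0,0,4],"spin": 0},
  {"offset": [0,0,8],"spin": 0},
  {"offset": [0,0,10],"spin": 0},
  {"offset": [0,0,10],"spin": 0},
  {"offset": [0,0,10],"spin": 0},
  {"offset": [0,0,10],"spin": 0},
])

```text
time_s: 9.18
eef_pos: [522.1, -279.8, 159.3]
ee_rot: [-0.0, 0.975, -0.221, -0.001]
force: [-0.2, -0.3, -0.5]
grip_width: 0.002
grip_force: 0.0
```

Run:
```python
from h import *
s=ctrl.sense(); print(s["eef_pos"],s["force"])
p,d=ctrl.capture("scene")
for P in([521,-280,68],[555,-49.5,46]):
    u,v=map(int,w2px("scene",P)); print(px2w("scene",u,v,d=float(np.median(d[v-1:v+2,u-1:u+2]))).round(1))
print(ctrl.finish_job())
```

```text
[ 522.14491723 -279.80359974  159.32187662] [-0.16460076 -0.32631141 -0.4719062 ]
[ 521.4 -280.5   69.4]
[554.9 -51.9  47.5]
the job is handed in; nothing more can be done
None
```

The sensor lies level in the pocket, the start button on the grey box was pressed fully down and came back up, the arm is clear of everything, and the job is handed in; the judge returned no verdict.

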